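# Feel the drying-stand pegs for play and pull the loose ones

### The arm

A 6-joint arm with a two-finger parallel gripper is mounted at the origin on the work surface. World frame = base frame: x ahead of the robot, y to its left, z up, the work surface at z = 0. Lengths are in m, angles in rad, forces in N, time in s.
With the tool pointing down it reaches from about 0.325 to 0.775 m from the base axis. Payload 5.5 kg.
Tool frame: the origin (TCP) lies on the centre line of the jaws, within the pads' length; the fingertips stand 11 mm ahead of it and the grasp point (between the pads) lies 8 mm behind it; z points along the fingers, y is the direction in which the jaws open and shut (so a half turn about z gives the same grasp; the last joint's range is limited). The gripper opens to 85 mm and grips with 20 to 120 N. Pads are 22 mm wide; open, the fingers measure 114 mm over their backs; the gripper's body (76 mm by 85 mm) begins 54 mm behind the grasp point. The pads swing forward as they close: fully open they stand 13 mm farther back than shut.
Start: joints at [1.083, 0.091, 1.231, -0, 1.82, -0.057], TCP at [0.251, 0.545, 0.242] pointing down, gripper open.
Joint ranges: [-2.87, 2.87], [-0.86, 2.18], [0.17, 2.46], [-1.51, 4.65], [0.06, 2.69], [-2.65, 2.65]. Speed limits (rad/s): [2.57, 2.57, 3.01, 3.14, 3.14, 3.14].

### API

Orientations are given as a unit quaternion [w, x, y, z].
In Python, from rig import env, vision gives the robot as it stands.
- The arm moves only by the tool send_rows, never from a script. Its arguments are lists of equal length, an entry for each row: "offset": the shift along the tool's x, y, z in units of 15 cm (1.0 is 15 cm), a list of three; "turn": the turn about the tool's z in units of 180 degrees (1.0 is 180 degrees); "jaw": the opening, from 0 (shut) to 1 (fully open). A call has 1 to 12 rows; each row is the pose to reach, as a shift and turn from the pose commanded when the call began, along the tool's axes at that moment, turning the shorter way round; what a row does not reach only later rows make up. A row lasts 1/8 s, in which the tool goes at most 62.5 mm and 10.7 degrees, less where a joint would pass 70% of its speed; a pose out of reach is approached as far as the arm can. A call with a number of a shift or a turn outside -1 to 1 is refused whole. A call with a gripper value outside its range is refused whole. The fingers move at their own pace and stop on an object; "grip_force" is the grip in N (left out, the last holds). Time passes only in rows, so rows that repeat a pose let the fingers close. It gives the time, the measured TCP pose, the force and the opening at its end, in the units of the state.
- env.state(): the state, without advancing time (a new reading comes with each control period).
- vision.get_image(name): name is "scene" or "top" or "wrist"; returns the picture (400x640x3 uint8, red, green, blue); there is no depth.
- vision.get_calibration(name): a dict with "K" (3x3 intrinsics, pixels), "distortion" ([k1, k2, p1, p2, k3] as OpenCV has them; the pictures are not rectified), "extrinsics" (4x4, takes a point from camera to world coordinates). Camera axes: x right, y up, looking along -z (the intrinsics and any distortion apply to the point x, -y, -z); pixel columns grow to the right and rows downward; lengths in m; the calibration is good to about 2 mm. A picture is of the moment at which its call begins: read the wrist's pose just before it. get_calibration takes no time and is no camera call; for the wrist camera it gives the pose at the moment of the call.
- env.close_job(): hands the job in, once; it reports no verdict.
The state is a dict: "time": time; "q": joint angles; "joint_velocities": joint speeds; "tau": joint torques, N m; "position": TCP position; "orientation": TCP orientation; "contact_force": force on the tool from outside, world axes, zero at the start; "moment": the same for the moment, N m; "finger_gap": finger opening in m.
Only numpy, scipy, OpenCV 4.12 (cv2) and the standard library are available. Lean on these libraries where they do the work, as an engineer would, in place of code of your own. Each camera call takes 0.05 s, during which the arm holds its last target. There are 200 camera calls.

### The job

Check the four pegs of the drying stand for play: start at the peg furthest to the robot's left and work along the row to the right, wiggling every peg side to side in its socket. Two of them rock loosely: lift those out and put them in the empty steel container for repair, and leave the two firm ones standing in their sockets, never pulling them up. Do not knock the cup and the two buns in front of the stand about.

Things in the scene. Friction and masses are not known exactly. Their poses are not given: they have to be found in the camera images.
- stand: drying stand: a brown wooden board fixed to the table, 90 mm (its x) by 360 mm (its y), 55 mm high, with four like sockets in a row along its y, 95 mm apart, black rubber rings round the mouths. Origin: centre of the underside. Each socket is 45 mm deep (floor 10 mm above the table). An unseen lining makes two of the sockets, different ones each time, too wide (liner0, liner1: wide; liner2, liner3: close).
- socket_a (a point): centre of the mouth of socket a on the board's top face, 55 mm above the table; z up; the end socket on the robot's left (+y). Its peg is peg_a.
- socket_b (a point): centre of the mouth of socket b on the board's top face, 55 mm above the table; z up; second from the left. Its peg is peg_b.
- socket_c (a point): centre of the mouth of socket c on the board's top face, 55 mm above the table; z up; third from the left. Its peg is peg_c.
- socket_d (a point): centre of the mouth of socket d on the board's top face, 55 mm above the table; z up; the end socket on the robot's right (-y). Its peg is peg_d.
- peg_a: pale wooden peg standing in socket a: a 20 mm shaft with a 32 mm ball on top, about 60 g, 146 mm long over all. Origin: centre of the flat foot; z runs along the peg to the ball, whose centre is 130 mm from the foot (140 mm above the table when seated; ball top at 156 mm). All four look alike; only the socket holds a peg.
- peg_b: pale wooden peg standing in socket b: a 20 mm shaft with a 32 mm ball on top, about 60 g, 146 mm long over all. Origin: centre of the flat foot; z runs along the peg to the ball, whose centre is 130 mm from the foot (140 mm above the table when seated; ball top at 156 mm). All four look alike; only the socket holds a peg.
- peg_c: pale wooden peg standing in socket c: a 20 mm shaft with a 32 mm ball on top, about 60 g, 146 mm long over all. Origin: centre of the flat foot; z runs along the peg to the ball, whose centre is 130 mm from the foot (140 mm above the table when seated; ball top at 156 mm). All four look alike; only the socket holds a peg.
- peg_d: pale wooden peg standing in socket d: a 20 mm shaft with a 32 mm ball on top, about 60 g, 146 mm long over all. Origin: centre of the flat foot; z runs along the peg to the ball, whose centre is 130 mm from the foot (140 mm above the table when seated; ball top at 156 mm). All four look alike; only the socket holds a peg.
- mid_a (a point): point on the axis of peg_a, 65 mm above its foot. Feel of a peg: a loose one leans freely about 0.1 rad every way, its ball moving some 11 to 13 mm either side of the middle at under 2 N sideways (its foot edge may bear on the socket floor unless raised 2 mm); a firm one gives only about 2 mm at the ball, then resists hard (over 5 N within 4 mm)
- mid_b (a point): point on the axis of peg_b, 65 mm above its foot. Feel of a peg: a loose one leans freely about 0.1 rad every way, its ball moving some 11 to 13 mm either side of the middle at under 2 N sideways (its foot edge may bear on the socket floor unless raised 2 mm); a firm one gives only about 2 mm at the ball, then resists hard (over 5 N within 4 mm)
- mid_c (a point): point on the axis of peg_c, 65 mm above its foot. Feel of a peg: a loose one leans freely about 0.1 rad every way, its ball moving some 11 to 13 mm either side of the middle at under 2 N sideways (its foot edge may bear on the socket floor unless raised 2 mm); a firm one gives only about 2 mm at the ball, then resists hard (over 5 N within 4 mm)
- mid_d (a point): point on the axis of peg_d, 65 mm above its foot. Feel of a peg: a loose one leans freely about 0.1 rad every way, its ball moving some 11 to 13 mm either side of the middle at under 2 N sideways (its foot edge may bear on the socket floor unless raised 2 mm); a firm one gives only about 2 mm at the ball, then resists hard (over 5 N within 4 mm)
- tub: empty steel container, open above, fixed to the table, rectangular: 162 mm (its x) by 176 mm (its y) outside, 100 mm high, walls 4 mm, floor about 5 mm thick. Origin: centre of the underside. It stands at one end of the stand, left or right. A peg put in foot down stands or leans in it with the ball above the rim.
- canister: closed white jar with a metal lid, 124 mm across, 140 mm high, standing at the other end of the stand; bystander, fixed. Origin: centre of the underside.
- cup: upturned steel cup, 80 mm across, 75 mm high; bystander. Origin: centre of the underside.
- bun0: round brown bun, 84 mm across, 44 mm high, on the robot's side of the stand, to the right; bystander. Origin: centre of the underside.
- bun1: round brown bun like bun0, to the left; bystander. Origin: centre of the underside.

How it is judged:
On the way, in this order (a step that is already met when the one before it is completed fails the run):
1. peg_a (leftmost) is wiggled by the fingers while in its socket (pressed with over 1 N; if loose, leaning over 0.025 rad) (z of peg_a in the frame of socket_a below -0.03 m and contact force between the fingers and peg_a above 1 N and (horizontal distance between any of liner2_c0, liner3_c0 and socket_a below 0.02 m or angle between peg_a's own z axis and vertical above 0.025 rad)), for 0.05 s.
2. peg_b (second) is wiggled by the fingers while in its socket (pressed with over 1 N; if loose, leaning over 0.025 rad) (z of peg_b in the frame of socket_b below -0.03 m and contact force between the fingers and peg_b above 1 N and (horizontal distance between any of liner2_c0, liner3_c0 and socket_b below 0.02 m or angle between peg_b's own z axis and vertical above 0.025 rad)), for 0.05 s.
3. peg_c (third) is wiggled by the fingers while in its socket (pressed with over 1 N; if loose, leaning over 0.025 rad) (z of peg_c in the frame of socket_c below -0.03 m and contact force between the fingers and peg_c above 1 N and (horizontal distance between any of liner2_c0, liner3_c0 and socket_c below 0.02 m or angle between peg_c's own z axis and vertical above 0.025 rad)), for 0.05 s.
4. peg_d (rightmost) is wiggled by the fingers while in its socket (pressed with over 1 N; if loose, leaning over 0.025 rad) (z of peg_d in the frame of socket_d below -0.03 m and contact force between the fingers and peg_d above 1 N and (horizontal distance between any of liner2_c0, liner3_c0 and socket_d below 0.02 m or angle between peg_d's own z axis and vertical above 0.025 rad)), for 0.05 s.
At the end, for the whole second after the job is handed in: Both loose pegs are inside the steel container (the middle of the peg within its walls and below its rim); both firm pegs stand in their sockets, within 8 mm of the middle, down to within 8 mm of the socket floor and upright within 0.06 rad; all pegs at rest (under 0.03 m/s) (((horizontal distance between any of liner0_c0, liner1_c0 and socket_a below 0.02 m and (x of mid_a in the frame of tub between -0.078 and 0.078 m and y of mid_a in the frame of tub between -0.085 and 0.085 m and z of mid_a in the frame of tub below 0.1 m)) or (horizontal distance between any of liner2_c0, liner3_c0 and socket_a below 0.02 m and (horizontal distance between peg_a and socket_a below 0.008 m and z of peg_a in the frame of socket_a below -0.037 m and angle between peg_a's own z axis and vertical below 0.06 rad))) and ((horizontal distance between any of liner0_c0, liner1_c0 and socket_b below 0.02 m and (x of mid_b in the frame of tub between -0.078 and 0.078 m and y of mid_b in the frame of tub between -0.085 and 0.085 m and z of mid_b in the frame of tub below 0.1 m)) or (horizontal distance between any of liner2_c0, liner3_c0 and socket_b below 0.02 m and (horizontal distance between peg_b and socket_b below 0.008 m and z of peg_b in the frame of socket_b below -0.037 m and angle between peg_b's own z axis and vertical below 0.06 rad))) and ((horizontal distance between any of liner0_c0, liner1_c0 and socket_c below 0.02 m and (x of mid_c in the frame of tub between -0.078 and 0.078 m and y of mid_c in the frame of tub between -0.085 and 0.085 m and z of mid_c in the frame of tub below 0.1 m)) or (horizontal distance between any of liner2_c0, liner3_c0 and socket_c below 0.02 m and (horizontal distance between peg_c and socket_c below 0.008 m and z of peg_c in the frame of socket_c below -0.037 m and angle between peg_c's own z axis and vertical below 0.06 rad))) and ((horizontal distance between any of liner0_c0, liner1_c0 and socket_d below 0.02 m and (x of mid_d in the frame of tub between -0.078 and 0.078 m and y of mid_d in the frame of tub between -0.085 and 0.085 m and z of mid_d in the frame of tub below 0.1 m)) or (horizontal distance between any of liner2_c0, liner3_c0 and socket_d below 0.02 m and (horizontal distance between peg_d and socket_d below 0.008 m and z of peg_d in the frame of socket_d below -0.037 m and angle between peg_d's own z axis and vertical below 0.06 rad))) and linear speed of each of peg_a, peg_b, peg_c, peg_d below 0.03 m/s); the robot touches nothing.
It fails at once if a firm peg is pulled up by more than 20 mm ((horizontal distance between any of liner2_c0, liner3_c0 and socket_a below 0.02 m and z of peg_a in the frame of socket_a above -0.025 m) or (horizontal distance between any of liner2_c0, liner3_c0 and socket_b below 0.02 m and z of peg_b in the frame of socket_b above -0.025 m) or (horizontal distance between any of liner2_c0, liner3_c0 and socket_c below 0.02 m and z of peg_c in the frame of socket_c above -0.025 m) or (horizontal distance between any of liner2_c0, liner3_c0 and socket_d below 0.02 m and z of peg_d in the frame of socket_d above -0.025 m)).
It fails at once if the cup or a bun beside the stand is moved by more than 30 mm (distance of any of cup, bun0, bun1 from where it was at the start of the episode above 0.03 m).
It also fails if it takes over 72 s, if anything falls off the work surface, if the arm or the gripper's body presses on something with over 40 N, if the wrist force passes 120 N, or if a joint passes its speed limit or range.

## Working session

There is one attempt and no reset: what is moved stays moved. The work goes in short steps, Python scripts to look and compute and a tool call to move; the robot and the scene stay as the last step left them, time stands still between calls to the robot, and variables do not carry over. Pictures are saved under pics/ and viewed, about 8 in all and at most 12, crops included, and the job is handed in when it is done.

Besides the shell and the picture viewer there is one more tool, called as name([rows], argument=value, ...), one row to a line, values as JSON. send_rows: Moves the arm, as the interface text tells. Its arguments: {"type":"object","properties":{"offset":{"type":"array","items":{"type":"array","items":{"type":"number","minimum":-1,"maximum":1}}},"turn":{"type":"array","items":{"type":"number","minimum":-1,"maximum":1}},"jaw":{"type":"array","items":{"type":"number"}},"grip_force":{"type":"number"}},"required":["offset","turn","jaw"]}

```bash
mkdir -p pics; ls
python3 - <<'E'
from rig import env, vision
import cv2
s=env.state();print(s)
for n in("scene","top"):
    cv2.imwrite(f"pics/{n}0.png",vision.get_image(n)[:,:,::-1])
    c=vision.get_calibration(n);print(n,c)
E
```

```text
pics
{'time': 0.0, 'q': array([ 1.08324648e+00,  9.18803440e-02,  1.23188467e+00,  2.98691437e-05,
        1.81983239e+00, -5.66654786e-02]), 'joint_velocities': array([-7.39199306e-04, -1.95814139e-03, -5.54951615e-05, -7.49188938e-04,
        9.14529047e-04, -8.97484477e-04]), 'tau': array([-2.06030410e-03, -4.58718145e+01, -4.18029356e+01, -1.87469573e-04,
        1.15364420e-02,  2.15100181e-05]), 'position': array([0.25045241, 0.54493155, 0.24113869]), 'orientation': array([-2.83344513e-04,  2.13775723e-01,  9.76882252e-01, -9.61600324e-04]), 'contact_force': array([ 0.44898486, -0.10632558,  0.41500504]), 'moment': array([-0.00433433,  0.03267251, -0.00674251]), 'finger_gap': 0.0856608415756149}
scene {'K': array([[390.89633346,   0.        , 323.86798342],
       [  0.        , 390.89633346, 197.97940139],
       [  0.        ,   0.        ,   1.        ]]), 'distortion': array([-0.02988768,  0.        ,  0.        ,  0.        ,  0.        ]), 'extrinsics': array([[ 0.10554324, -0.7458377 ,  0.65771327,  1.10853564],
       [ 0.99421172,  0.09250744, -0.05463899, -0.0671468 ],
       [-0.02009155,  0.65967302,  0.75128412,  0.73332784],
       [ 0.        ,  0.        ,  0.        ,  1.        ]])}
top {'K': array([[369.5972623 ,   0.        , 322.11259292],
       [  0.        , 369.5972623 , 201.36223899],
       [  0.        ,   0.        ,   1.        ]]), 'distortion': array([-0.01161022,  0.        ,  0.        ,  0.        ,  0.        ]), 'extrinsics': array([[-0.02539988,  0.99739362, -0.06753374,  0.42758381],
       [-0.99964753, -0.0258631 , -0.00599344, -0.01205715],
       [-0.00772445,  0.06735771,  0.99769899,  1.17460479],
       [ 0.        ,  0.        ,  0.        ,  1.        ]])}
```

View pics/top0.png

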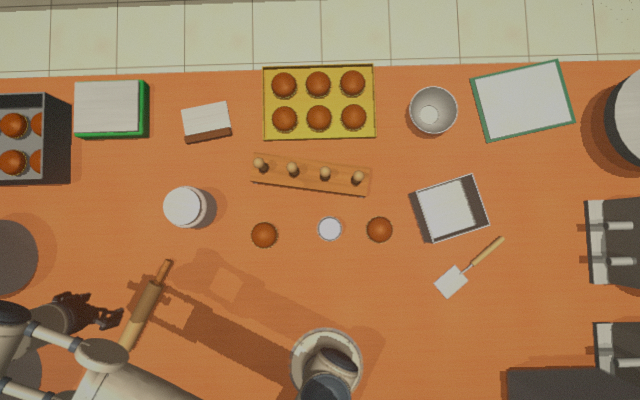

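View pics/scene0.png

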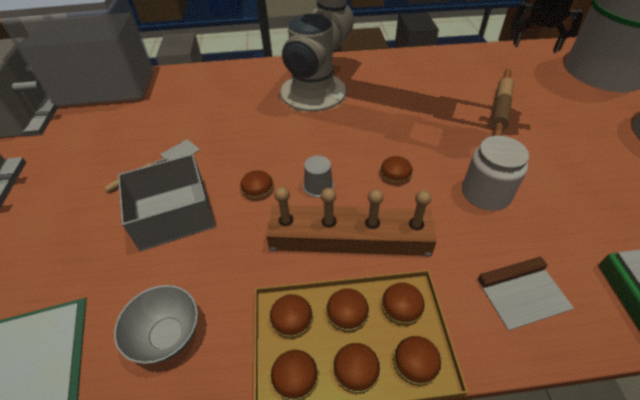

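The top view shows the stand around (310,173), with peg balls at about (258,161), (292,168), (325,173) and (358,177). The tub is at the right near (450,208), the canister at (186,207), the cup at (330,229) and the buns at (263,235) and (379,229). I'll enlarge both views for measurement.

Run:
```python
import cv2,numpy as np
t=cv2.imread("pics/top0.png")[140:255,240:500]; s=cv2.imread("pics/scene0.png")[150:260,110:440]
t=cv2.resize(t,None,fx=3,fy=3,interpolation=cv2.INTER_CUBIC)
s=cv2.resize(s,None,fx=2.4,fy=2.4,interpolation=cv2.INTER_CUBIC)
o=np.zeros((t.shape[0]+s.shape[0],800,3),np.uint8);o[:t.shape[0],:t.shape[1]]=t;o[t.shape[0]:,:s.shape[1]]=s[:,:800]
print(o.shape);cv2.imwrite("pics/crop0.png",o[:600])
```

```text
(609, 800, 3)
```

View pics/crop0.png

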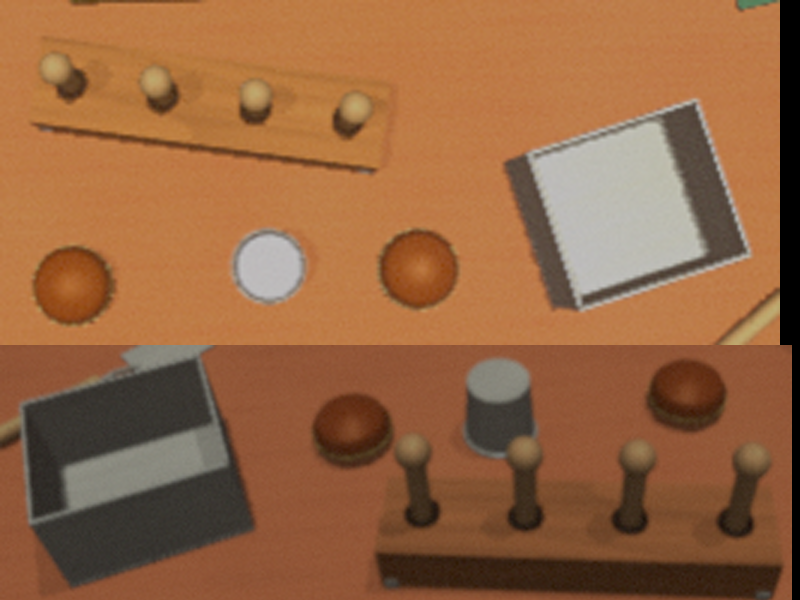

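The enlarged crops show the balls, the tub rim corners, the cup and the buns clearly. I'll triangulate the balls from both views and place the rest by their known heights.

```bash
cat > h.py <<'E'
import numpy as np,cv2
from rig import env,vision
def ray(n,p,cal=None):
    c=cal or vision.get_calibration(n)
    u=cv2.undistortPoints(np.array([[p]],float),c["K"],c["distortion"])[0,0]
    E=c["extrinsics"];return E[:3,3],E[:3,:3]@np.array([u[0],-u[1],-1])
def atz(n,p,z,cal=None):
    o,d=ray(n,p,cal);return o+d*(z-o[2])/d[2]
def tri(rs):
    A=0;b=0
    for o,d in rs:
        d=d/np.linalg.norm(d);P=np.eye(3)-np.outer(d,d);A=A+P;b=b+P@o
    return np.linalg.solve(A,b)
T=lambda x,y:((x+.5)/3-.5+240,(y+.5)/3-.5+140)
S=lambda x,y:((x+.5)/2.4-.5+110,(y-345+.5)/2.4-.5+150)
E
python3 - <<'E'
from h import *
np.set_printoptions(precision=4,suppress=True)
tb=[(56,69),(156,83),(256,97),(356,109)];sb=[(751,461),(637,457),(525,453),(413,450)]
for t,s in zip(tb,sb):
    print("ball",tri([ray("top",T(*t)),ray("scene",S(*s))]),atz("top",T(*t),.14),atz("scene",S(*s),.14))
for p in [(527,155),(696,101),(748,256),(580,308)]:print("rim top",atz("top",T(*p),.1))
for p in [(22,405),(197,356),(252,526-0),(37,522)]:print("rim scene?",atz("scene",S(*p),.1))
for p,z in [((73,285),.025),((269,266),.075),((418,268),.025)]:print("bun/cup",atz("top",T(*p),z))
for p in [(40,40),(395,82),(377,167),(35,123)]:print("stand top",atz("top",T(*p),.055))
for p in [(736,521),(630,518),(525,516),(421,513)]:print("socket",atz("scene",S(*p),.055))
s=env.state();print(s["position"],s["orientation"],s["contact_force"])
E
```

```text
ball [0.6125 0.1729 0.1386] [0.6121 0.1719 0.14  ] [0.6137 0.1731 0.14  ]
ball [0.5965 0.0787 0.1388] [0.5962 0.0777 0.14  ] [0.5976 0.0793 0.14  ]
ball [ 0.5806 -0.0149  0.1392] [ 0.5804 -0.0161  0.14  ] [ 0.5814 -0.0138  0.14  ]
ball [ 0.5665 -0.1089  0.1404] [ 0.5666 -0.1097  0.14  ] [ 0.5662 -0.1082  0.14  ]
rim top [ 0.5226 -0.2781  0.1   ]
rim top [ 0.5711 -0.4451  0.1   ]
rim top [ 0.4191 -0.4874  0.1   ]
rim top [ 0.3734 -0.3229  0.1   ]
rim scene? [ 0.4235 -0.4878  0.1   ]
rim scene? [ 0.3744 -0.3243  0.1   ]
rim scene? [ 0.6002 -0.2513  0.1   ]
rim scene? [ 0.5733 -0.4394  0.1   ]
bun/cup [0.4065 0.1778 0.025 ]
bun/cup [ 0.4213 -0.0248  0.075 ]
bun/cup [ 0.415  -0.1792  0.025 ]
stand top [0.6576 0.203  0.055 ]
stand top [ 0.6046 -0.1582  0.055 ]
stand top [ 0.5183 -0.137   0.055 ]
stand top [0.5723 0.2091 0.055 ]
socket [0.6117 0.1745 0.055 ]
socket [0.5966 0.0798 0.055 ]
socket [ 0.5827 -0.0149  0.055 ]
socket [ 0.5677 -0.1095  0.055 ]
[0.2505 0.545  0.2412] [-0.0002  0.2137  0.9769 -0.0009] [ 0.2773 -0.8864 -0.1782]
```

```bash
cat >> h.py <<'E'
from scipy.spatial.transform import Rotation as Ro
def plan(p,jaw_deg):
    s=env.state();w,x,y,z=s["orientation"];R=Ro.from_quat([x,y,z,w]).as_matrix()
    off=R.T@(np.array(p)-s["position"])/.15
    a=np.degrees(np.arctan2(R[1,1],R[0,1]));d=(jaw_deg-a+90)%180-90
    print("t",round(s["time"],2),"pos",s["position"].round(4),"jaw",a.round(1),"off",off.round(3),"turn",round(-d/180,4),"F",s["contact_force"].round(2),"gap",round(s["finger_gap"],4))
    print("toolx",R[:,0].round(3),"tooly",R[:,1].round(3))
E
python3 - <<'E'
from h import *
plan([.612,.173,.21],80.8)
E
```

```text
t 0.1 pos [0.2505 0.545  0.2412] jaw 65.3 off [-3.226 -1.246  0.21 ] turn -0.086 F [ 0.28 -0.89 -0.18] gap 0.0851
toolx [-0.909  0.418  0.   ] tooly [ 0.418  0.909 -0.002]
```

send_rows([
  [-1,-0.4,0],
  [-1,-0.4,0],
  [-1,-0.4,0],
  [-1,-0.4,0],
], turn=[-0.086,-0.086,-0.086,-0.086], jaw=[0.7,0.7,0.7,0.7], grip_force=20)

```text
time: 0.6
position: [0.3635, 0.426, 0.2419]
orientation: [-0.0, 0.082, 0.997, -0.0]
contact_force: [0.4, 0.8, -1.1]
finger_gap: 0.06
```

```bash
python3 -c "
from h import *
plan([.612,.173,.21],80.8)"
```

```text
t 0.6 pos [0.3635 0.426  0.2419] jaw 80.6 off [-1.911 -1.392  0.214] turn -0.0014 F [ 0.42  0.8  -1.08] gap 0.06
toolx [-0.986  0.164 -0.   ] tooly [ 0.164  0.986 -0.001]
```

send_rows([
  [-1,-0.7,0],
  [-1,-0.7,0],
  [-1,-0.7,0],
  [-1,-0.7,0],
], turn=[0,0,0,0], jaw=[0.7,0.7,0.7,0.7])

```text
time: 1.1
position: [0.4948, 0.2983, 0.2412]
orientation: [-0.001, 0.083, 0.997, -0.001]
contact_force: [-1.4, 0.1, -0.6]
finger_gap: 0.06
```

send_rows([
  [-0.9,-0.69,0.2],
  [-0.9,-0.69,0.2],
  [-0.9,-0.69,0.2],
  [-0.9,-0.69,0.2],
  [-0.9,-0.69,0.2],
], turn=[0,0,0,0,0], jaw=[0.7,0.7,0.7,0.7,0.7])

```text
time: 1.72
position: [0.6091, 0.1784, 0.2121]
orientation: [-0.0, 0.08, 0.997, 0.0]
contact_force: [0.5, -0.3, 0.4]
finger_gap: 0.0597
```

```bash
python3 -c "
from h import *
plan([.6125,.173,.132],80.8)
cv2.imwrite('pics/w1.png',vision.get_image('wrist')[:,:,::-1])
c=vision.get_calibration('wrist');E=c['extrinsics']
for b in [[.6125,.173,.14],[.597,.079,.14]]:
  p=E[:3,:3].T@(np.array(b)-E[:3,3]);q=cv2.projectPoints(np.array([[p[0],-p[1],-p[2]]]),np.zeros(3),np.zeros(3),c['K'],c['distortion'])[0];print(q.ravel())"
```

```text
t 1.73 pos [0.6091 0.1784 0.2121] jaw 80.9 off [-0.029 -0.032  0.534] turn 0.0004 F [ 0.46 -0.34  0.35] gap 0.0597
toolx [-0.987  0.159  0.001] tooly [0.159 0.987 0.001]
[310.56762864 218.90182787]
[173.31580141 218.28756325]
```

View pics/w1.png

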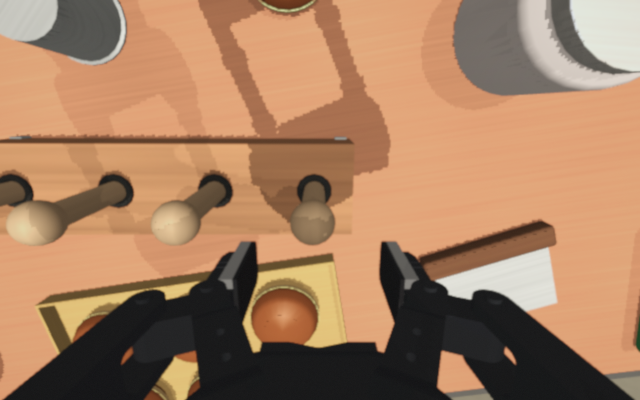

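The wrist view shows ball a at (313,222), against (311,219) projected, so the estimate is within 3 mm. I'll check that the arm has settled.

```bash
python3 -c "
from h import *
plan([.614,.174,.132],80.8)"
```

```text
t 1.77 pos [0.609  0.1786 0.2126] jaw 80.9 off [-0.038 -0.026  0.537] turn 0.0007 F [ 0.11  0.16 -0.14] gap 0.0597
toolx [-0.987  0.158  0.   ] tooly [0.158 0.987 0.001]
```

Settled. Now I'll descend and grip the ball gently.

send_rows([
  [-0.038,-0.026,0.25],
  [-0.038,-0.026,0.535],
  [-0.038,-0.026,0.535],
  [-0.038,-0.026,0.535],
  [-0.038,-0.026,0.535],
  [-0.038,-0.026,0.535],
  [-0.038,-0.026,0.535],
  [-0.038,-0.026,0.535],
  [-0.038,-0.026,0.535],
], turn=[0,0,0,0,0,0,0,0,0], jaw=[0.7,0.7,0.7,0.2,0.2,0.2,0.2,0.2,0.2], grip_force=20)

```text
time: 2.9
position: [0.6161, 0.1723, 0.1355]
orientation: [0.003, 0.08, 0.997, 0.001]
contact_force: [0.0, 1.8, 6.4]
finger_gap: 0.0305
```

send_rows([
  [0.02,0,0],
  [0.04,0,0],
  [0.04,0,0],
], turn=[0,0,0], jaw=[0.2,0.2,0.2])

```text
time: 3.28
position: [0.6102, 0.1732, 0.1356]
orientation: [0.003, 0.08, 0.997, 0.001]
contact_force: [0.3, 0.9, 7.1]
finger_gap: 0.0303
```

send_rows([
  [-0.02,0,0],
  [-0.04,0,0],
  [-0.08,0,0],
  [-0.08,0,0],
], turn=[0,0,0,0], jaw=[0.2,0.2,0.2,0.2])

```text
time: 3.78
position: [0.6222, 0.1712, 0.1356]
orientation: [0.003, 0.08, 0.997, 0.001]
contact_force: [-1.2, 0.1, 7.2]
finger_gap: 0.0307
```

Peg a leans ±6 mm with only about 1 N sideways, so it's loose. I'll recentre and lift it out.

send_rows([
  [0.04,0,0],
  [0.04,0,0],
  [0.04,0,-0.05],
  [0.04,0,-0.2],
  [0.04,0,-0.5],
  [0.04,0,-0.8],
  [0.04,0,-1],
  [0.04,0,-1],
  [0.04,0,-1],
], turn=[0,0,0,0,0,0,0,0,0], jaw=[0.2,0.2,0.2,0.2,0.2,0.2,0.2,0.2,0.2], grip_force=40)

```text
time: 4.9
position: [0.6146, 0.1718, 0.2804]
orientation: [-0.001, 0.08, 0.997, -0.0]
contact_force: [-0.2, 0.3, -1.4]
finger_gap: 0.0298
```

```bash
python3 -c "
from h import *
plan([.483,-.4215,.29],80.8)
cv2.imwrite('pics/s2.png',vision.get_image('scene')[20:300,60:460,::-1])"
```

```text
t 4.9 pos [0.6146 0.1718 0.2804] jaw 80.8 off [ 0.233 -4.045 -0.06 ] turn -0.0 F [-0.23  0.3  -1.43] gap 0.0298
toolx [-0.987  0.16   0.002] tooly [ 0.16   0.987 -0.001]
```

View pics/s2.png

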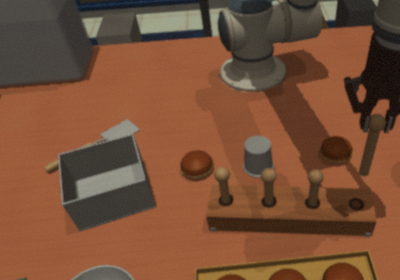

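Peg a hangs in the jaws near (376,123), with its foot at (367,173), and its socket is empty. I'll carry it to the tub along the robot's side of the row.

send_rows([
  [0.4,0,-0.06],
  [0.55,-0.25,-0.06],
  [0.55,-0.6,-0.06],
  [0.55,-1,-0.06],
  [0.55,-1,-0.06],
], turn=[0,0,0,0,0], jaw=[0.2,0.2,0.2,0.2,0.2])

```text
time: 5.58
position: [0.5085, 0.0337, 0.2894]
orientation: [-0.001, 0.083, 0.997, -0.001]
contact_force: [1.2, 1.5, 0.4]
finger_gap: 0.0296
```

send_rows([
  [0,-0.35,0],
  [0,-0.7,0],
  [0,-1,0],
  [0,-1,0],
], turn=[0,0,0,0], jaw=[0.2,0.2,0.2,0.2])

```text
time: 6.08
position: [0.4849, -0.1126, 0.2892]
orientation: [-0.001, 0.082, 0.997, 0.0]
contact_force: [-0.1, 0.3, -0.4]
finger_gap: 0.0298
```

send_rows([
  [0,-0.35,0],
  [0,-0.7,0],
  [0,-1,0],
  [0,-1,0],
], turn=[0,0,0,0], jaw=[0.2,0.2,0.2,0.2])

```text
time: 6.58
position: [0.4614, -0.26, 0.2891]
orientation: [-0.001, 0.081, 0.997, 0.001]
contact_force: [1.1, -0.4, -1.3]
finger_gap: 0.0299
```

```bash
python3 -c "
from h import *
plan([.483,-.4215,.29],80.8)"
```

```text
t 6.58 pos [ 0.4614 -0.26    0.2891] jaw 80.7 off [-0.317 -1.039 -0.008] turn -0.0008 F [ 1.1  -0.36 -1.26] gap 0.0299
toolx [-0.987  0.162  0.003] tooly [0.162 0.987 0.001]
```

send_rows([
  [-0.1,-0.35,0],
  [-0.2,-0.7,0],
  [-0.32,-1,0],
  [-0.32,-1,0],
  [-0.32,-1,0],
], turn=[0,0,0,0,0], jaw=[0.2,0.2,0.2,0.2,0.2])

```text
time: 7.2
position: [0.486, -0.413, 0.2902]
orientation: [-0.0, 0.079, 0.997, 0.001]
contact_force: [-0.8, 0.1, 0.3]
finger_gap: 0.0296
```

```bash
python3 -c "
from h import *
plan([.483,-.4215,.15],80.8)
cv2.imwrite('pics/s3.png',cv2.resize(vision.get_image('scene')[50:290,60:340,::-1],None,fx=2,fy=2))"
```

```text
t 7.2 pos [ 0.486  -0.413   0.2902] jaw 80.9 off [ 0.01  -0.06   0.935] turn 0.0006 F [-0.75  0.09  0.29] gap 0.0296
toolx [-0.987  0.158  0.001] tooly [0.158 0.987 0.002]
```

View pics/s3.png

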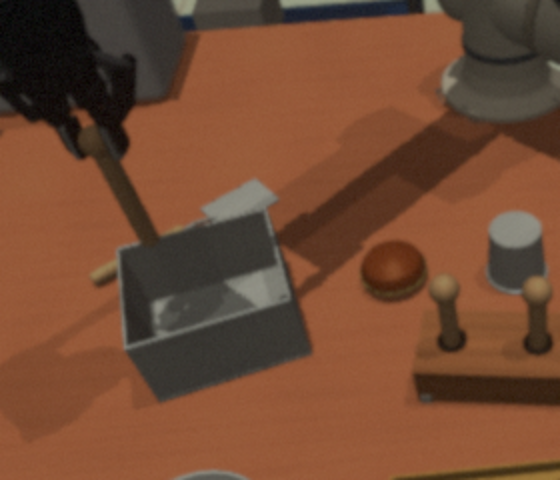

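Peg a hangs from (97,140) to its foot at (150,240) in the crop, above the tub. I'll locate the foot.

```bash
python3 -c "
from h import *
o,d=ray('scene',(134.7,169.5));d/=np.linalg.norm(d)
b=np.array([.486,-.413,.298]);l=d@(b-o);m=o+l*d;r=np.linalg.norm(m-b);print(r);h=np.sqrt(max(0,.13**2-r*r))
print(m+h*d,m-h*d, b-[0,0,.13])
ob,db=ray('scene',(108.2,119.7));print(atz('scene',(108.2,119.7),.298))"
```

```text
0.10171935764557749
[ 0.48544211 -0.41236048  0.16800277] [ 0.59637327 -0.35090109  0.26864924] [ 0.486 -0.413  0.168]
[ 0.48593866 -0.41235406  0.298     ]
```

The peg hangs vertically. Lower it and release.

send_rows([
  [0.01,-0.05,0.3],
  [0.01,-0.05,0.6],
  [0.01,-0.05,0.9],
  [0.01,-0.05,1],
  [0.01,-0.05,1],
  [0.01,-0.05,1],
], turn=[0,0,0,0,0,0], jaw=[0.2,0.2,0.2,0.2,0.2,0.2])

```text
time: 8.0
position: [0.4831, -0.4224, 0.1443]
orientation: [0.002, 0.08, 0.997, -0.001]
contact_force: [0.5, -0.8, 0.6]
finger_gap: 0.0298
```

send_rows([
  [0,0,0.06],
  [0,0,0.06],
  [0,0,0.06],
  [0,0,0.06],
  [0,0,0.06],
  [0,0,0.06],
  [0,0,-0.3],
  [0,0,-0.6],
  [0,0,-0.9],
  [0,0,-0.9],
], turn=[0,0,0,0,0,0,0,0,0,0], jaw=[0.2,0.2,0.2,0.6,0.6,0.6,0.6,0.6,0.7,0.7], grip_force=20)

```text
time: 9.25
position: [0.4829, -0.4228, 0.2821]
orientation: [0.004, 0.08, 0.997, -0.003]
contact_force: [-0.3, -0.8, 0.2]
finger_gap: 0.0602
```

```bash
python3 -c "
from h import *
plan([.5985,.080,.24],80.8)"
```

```text
t 9.25 pos [ 0.4829 -0.4228  0.2821] jaw 80.8 off [-0.223  3.434  0.264] turn -0.0 F [-0.29 -0.79  0.2 ] gap 0.0602
toolx [-0.987  0.16  -0.008] tooly [ 0.16   0.987 -0.005]
```

send_rows([
  [0,0.35,0.1],
  [0,0.7,0.1],
  [0,1,0.1],
  [0,1,0.1],
], turn=[0,0,0,0], jaw=[0.7,0.7,0.7,0.7])

```text
time: 9.75
position: [0.5066, -0.2712, 0.2606]
orientation: [-0.0, 0.078, 0.997, 0.0]
contact_force: [-0.3, -0.2, -0.2]
finger_gap: 0.0597
```

send_rows([
  [0,0.35,0],
  [0,0.7,0],
  [0,1,0],
  [0,1,0],
], turn=[0,0,0,0], jaw=[0.7,0.7,0.7,0.7])

```text
time: 10.25
position: [0.5304, -0.1242, 0.2604]
orientation: [-0.0, 0.079, 0.997, 0.0]
contact_force: [-0.3, -0.9, -0.2]
finger_gap: 0.0599
```

send_rows([
  [-0.1,0.35,0],
  [-0.22,0.7,0.1],
  [-0.22,1,0.16],
  [-0.22,1,0.16],
], turn=[0,0,0,0], jaw=[0.7,0.7,0.7,0.7])

```text
time: 10.75
position: [0.5868, 0.0179, 0.2346]
orientation: [-0.002, 0.079, 0.997, -0.0]
contact_force: [-0.3, -0.4, -0.0]
finger_gap: 0.0595
```

send_rows([
  [0,0.3,0],
  [0,0.43,0],
  [0,0.43,0],
  [0,0.43,0],
], turn=[0,0,0,0], jaw=[0.7,0.7,0.7,0.7])

```text
time: 11.25
position: [0.597, 0.0789, 0.2371]
orientation: [0.0, 0.081, 0.997, -0.0]
contact_force: [-0.1, -0.0, 0.5]
finger_gap: 0.0595
```

```bash
python3 -c "
from h import *
plan([.5985,.080,.134],80.8)
cv2.imwrite('pics/s4.png',cv2.resize(vision.get_image('scene')[140:290,100:460,::-1],None,fx=2,fy=2))"
```

```text
t 11.25 pos [0.597  0.0789 0.2371] jaw 80.7 off [-0.008  0.01   0.687] turn -0.0005 F [-0.07 -0.01  0.49] gap 0.0595
toolx [-0.987  0.161 -0.   ] tooly [ 0.161  0.987 -0.001]
```

View pics/s4.png

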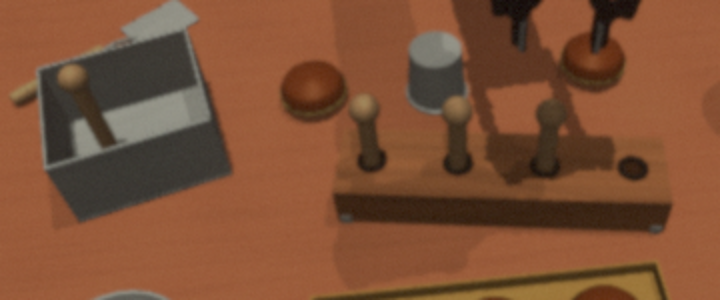

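Peg a is in the tub, with its ball at (72,77) in the crop. Pegs b, c and d are standing. Peg b is next.

send_rows([
  [-0.008,0.01,0.35],
  [-0.008,0.01,0.685],
  [-0.008,0.01,0.685],
  [-0.008,0.01,0.685],
  [-0.008,0.01,0.685],
  [-0.008,0.01,0.685],
  [-0.008,0.01,0.685],
  [-0.008,0.01,0.685],
  [-0.008,0.01,0.685],
], turn=[0,0,0,0,0,0,0,0,0], jaw=[0.7,0.7,0.7,0.2,0.2,0.2,0.2,0.2,0.2], grip_force=20)

```text
time: 12.42
position: [0.5999, 0.0817, 0.1381]
orientation: [0.003, 0.08, 0.997, 0.0]
contact_force: [-0.2, 0.1, 7.0]
finger_gap: 0.0304
```

send_rows([
  [0.02,0,0],
  [0.04,0,0],
  [0.04,0,0],
], turn=[0,0,0], jaw=[0.2,0.2,0.2])

```text
time: 12.8
position: [0.594, 0.0828, 0.1382]
orientation: [0.003, 0.08, 0.997, 0.0]
contact_force: [0.1, -1.7, 7.6]
finger_gap: 0.0308
```

send_rows([
  [-0.02,0,0],
  [-0.04,0,0],
  [-0.08,0,0],
  [-0.08,0,0],
], turn=[0,0,0,0], jaw=[0.2,0.2,0.2,0.2])

```text
time: 13.3
position: [0.606, 0.0808, 0.1382]
orientation: [0.003, 0.08, 0.997, 0.0]
contact_force: [-1.4, -0.9, 7.5]
finger_gap: 0.0304
```

Peg b reads loose as well (±6 mm, under 2 N). Before lifting it, I'll recentre it, test c and d, and see whether those feel clearly firm.

send_rows([
  [0.04,0,0],
  [0.04,0,0],
  [0.04,0,0],
  [0.04,0,0],
  [0.04,0,0],
  [0.04,0,-0.3],
  [0.04,0,-0.55],
  [0.04,0,-0.55],
], turn=[0,0,0,0,0,0,0,0], jaw=[0.2,0.2,0.7,0.7,0.7,0.7,0.7,0.7])

```text
time: 14.3
position: [0.5997, 0.082, 0.2213]
orientation: [0.004, 0.08, 0.997, 0.001]
contact_force: [-0.1, -0.1, 0.1]
finger_gap: 0.0598
```

send_rows([
  [0,-0.3,0],
  [0,-0.63,0],
  [0,-0.63,0],
  [0,-0.63,0],
], turn=[0,0,0,0], jaw=[0.7,0.7,0.7,0.7])

```text
time: 14.8
position: [0.5831, -0.0112, 0.2157]
orientation: [-0.001, 0.08, 0.997, 0.0]
contact_force: [0.7, -0.0, -1.1]
finger_gap: 0.0596
```

```bash
python3 -c "
from h import *
plan([.5825,-.014,.134],80.8)
cv2.imwrite('pics/w5.png',vision.get_image('wrist')[:,:,::-1])
c=vision.get_calibration('wrist');E=c['extrinsics']
for b in [[.598,.0795,.14],[.5825,-.014,.14],[.568,-.108,.14]]:
  p=E[:3,:3].T@(np.array(b)-E[:3,3]);q=cv2.projectPoints(np.array([[p[0],-p[1],-p[2]]]),np.zeros(3),np.zeros(3),c['K'],c['distortion'])[0];print(q.ravel())"
```

```text
t 14.8 pos [ 0.5831 -0.0112  0.2157] jaw 80.8 off [-0.    -0.019  0.545] turn -0.0002 F [ 0.71 -0.03 -1.06] gap 0.0596
toolx [-0.987  0.16   0.002] tooly [0.16  0.987 0.   ]
[447.97433617 211.90680723]
[313.06133921 211.2968906 ]
[177.54723269 212.18489994]
```

View pics/w5.png

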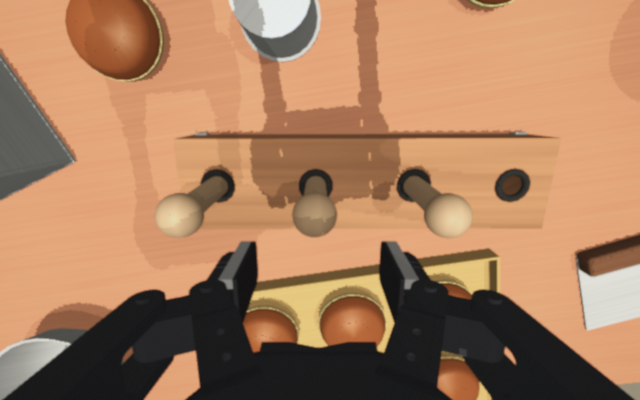

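Balls b, c and d are at (448,215), (314,215) and (180,215), within 3 px of projection, and b is still upright. Next I'll wiggle c.

send_rows([
  [-0.008,-0.018,0.3],
  [-0.008,-0.018,0.54],
  [-0.008,-0.018,0.54],
  [-0.008,-0.018,0.54],
  [-0.008,-0.018,0.54],
  [-0.008,-0.018,0.54],
  [-0.008,-0.018,0.54],
  [-0.008,-0.018,0.54],
  [-0.008,-0.018,0.54],
], turn=[0,0,0,0,0,0,0,0,0], jaw=[0.7,0.7,0.7,0.2,0.2,0.2,0.2,0.2,0.2], grip_force=20)

```text
time: 15.98
position: [0.5851, -0.0143, 0.1384]
orientation: [0.002, 0.08, 0.997, 0.0]
contact_force: [-0.0, 0.5, 5.4]
finger_gap: 0.0305
```

send_rows([
  [0.02,0,0],
  [0.04,0,0],
  [0.04,0,0],
], turn=[0,0,0], jaw=[0.2,0.2,0.2])

```text
time: 16.35
position: [0.5813, -0.0137, 0.1386]
orientation: [0.005, 0.08, 0.997, -0.0]
contact_force: [10.2, -1.3, 3.1]
finger_gap: 0.0303
```

send_rows([
  [-0.02,0,0],
  [-0.04,0,0],
  [-0.08,0,0],
  [-0.08,0,0],
], turn=[0,0,0,0], jaw=[0.2,0.2,0.2,0.2])

```text
time: 16.85
position: [0.5889, -0.0149, 0.1384]
orientation: [-0.001, 0.08, 0.997, 0.0]
contact_force: [-11.1, 1.1, 11.8]
finger_gap: 0.0307
```

Peg c is firm (over 10 N at about 4 mm), a clear contrast. I'll recentre, release, and go on to d.

send_rows([
  [0.04,0,0],
  [0.04,0,0],
  [0.04,0,0],
  [0.04,0,0],
  [0.04,0,0],
  [0.04,0,-0.3],
  [0.04,0,-0.55],
  [0.04,0,-0.55],
], turn=[0,0,0,0,0,0,0,0], jaw=[0.2,0.2,0.7,0.7,0.7,0.7,0.7,0.7])

```text
time: 17.85
position: [0.5854, -0.0144, 0.2226]
orientation: [0.003, 0.08, 0.997, -0.0]
contact_force: [-0.0, 1.2, -0.3]
finger_gap: 0.0599
```

send_rows([
  [0,-0.3,0],
  [0,-0.63,0],
  [0,-0.63,0],
  [0,-0.63,0],
], turn=[0,0,0,0], jaw=[0.7,0.7,0.7,0.7])

```text
time: 18.35
position: [0.5687, -0.1074, 0.2172]
orientation: [-0.001, 0.08, 0.997, 0.0]
contact_force: [0.3, 0.1, -0.2]
finger_gap: 0.0597
```

```bash
python3 -c "
from h import *
plan([.5695,-.1075,.134],80.8)"
```

```text
t 18.35 pos [ 0.5687 -0.1074  0.2172] jaw 80.8 off [-0.006 -0.     0.555] turn -0.0002 F [ 0.26  0.09 -0.24] gap 0.0597
toolx [-0.987  0.16   0.002] tooly [0.16  0.987 0.001]
```

send_rows([
  [-0.006,0,0.3],
  [-0.006,0,0.55],
  [-0.006,0,0.55],
  [-0.006,0,0.55],
  [-0.006,0,0.55],
  [-0.006,0,0.55],
  [-0.006,0,0.55],
  [-0.006,0,0.55],
  [-0.006,0,0.55],
], turn=[0,0,0,0,0,0,0,0,0], jaw=[0.7,0.7,0.7,0.2,0.2,0.2,0.2,0.2,0.2], grip_force=20)

```text
time: 19.48
position: [0.5709, -0.1079, 0.1384]
orientation: [0.002, 0.08, 0.997, -0.0]
contact_force: [-0.2, 1.0, 6.6]
finger_gap: 0.0306
```

send_rows([
  [0.02,0,0],
  [0.04,0,0],
  [0.04,0,0],
], turn=[0,0,0], jaw=[0.2,0.2,0.2])

```text
time: 19.85
position: [0.567, -0.1074, 0.1386]
orientation: [0.005, 0.08, 0.997, -0.001]
contact_force: [10.6, -1.7, 1.7]
finger_gap: 0.0303
```

send_rows([
  [-0.02,0,0],
  [-0.04,0,0],
  [-0.08,0,0],
  [-0.08,0,0],
], turn=[0,0,0,0], jaw=[0.2,0.2,0.2,0.2])

```text
time: 20.35
position: [0.5746, -0.1086, 0.1385]
orientation: [-0.001, 0.08, 0.997, -0.0]
contact_force: [-10.6, 2.2, 12.2]
finger_gap: 0.0308
```

send_rows([
  [0.04,0,0],
  [0.04,0,0],
  [0.04,0,0],
  [0.04,0,0],
  [0.04,0,0],
  [0.04,0,-0.3],
  [0.04,0,-0.55],
  [0.04,0,-0.55],
], turn=[0,0,0,0,0,0,0,0], jaw=[0.2,0.2,0.7,0.7,0.7,0.7,0.7,0.7])

```text
time: 21.35
position: [0.5711, -0.1081, 0.2225]
orientation: [0.003, 0.08, 0.997, -0.001]
contact_force: [0.4, -0.2, -0.4]
finger_gap: 0.0599
```

```bash
python3 -c "
from h import *
plan([.6,.0795,.222],80.8)"
```

```text
t 21.35 pos [ 0.5711 -0.1081  0.2225] jaw 80.8 off [0.01  1.265 0.003] turn -0.0 F [ 0.43 -0.2  -0.4 ] gap 0.0599
toolx [-0.987  0.16  -0.007] tooly [ 0.16   0.987 -0.001]
```

Peg d is firm as well, so b is the second loose one. I'll go back to b.

send_rows([
  [0,0.3,0],
  [0,0.65,0],
  [0,0.65,0],
  [0,0.65,0],
], turn=[0,0,0,0], jaw=[0.7,0.7,0.7,0.7])

```text
time: 21.85
position: [0.5851, -0.0117, 0.2171]
orientation: [-0.001, 0.08, 0.997, -0.0]
contact_force: [0.7, -0.8, 0.6]
finger_gap: 0.0595
```

send_rows([
  [0,0.3,0],
  [0,0.62,0],
  [0,0.62,0],
  [0,0.62,0],
], turn=[0,0,0,0], jaw=[0.7,0.7,0.7,0.7])

```text
time: 22.35
position: [0.6002, 0.079, 0.2178]
orientation: [-0.0, 0.081, 0.997, -0.0]
contact_force: [-0.3, -0.2, -0.6]
finger_gap: 0.0596
```

```bash
python3 -c "
from h import *
plan([.6,.0805,.134],80.8)"
```

```text
t 22.35 pos [0.6002 0.079  0.2178] jaw 80.7 off [0.003 0.01  0.559] turn -0.0004 F [-0.26 -0.21 -0.56] gap 0.0596
toolx [-0.987  0.161  0.001] tooly [ 0.161  0.987 -0.001]
```

send_rows([
  [0,0.01,0.3],
  [0,0.01,0.56],
  [0,0.01,0.56],
  [0,0.01,0.56],
  [0,0.01,0.56],
  [0,0.01,0.56],
  [0,0.01,0.56],
  [0,0.01,0.56],
  [0,0.01,0.56],
], turn=[0,0,0,0,0,0,0,0,0], jaw=[0.7,0.7,0.7,0.2,0.2,0.2,0.2,0.2,0.2], grip_force=40)

```text
time: 23.48
position: [0.6017, 0.0816, 0.1374]
orientation: [0.002, 0.08, 0.997, 0.0]
contact_force: [-0.5, -1.9, 7.0]
finger_gap: 0.0298
```

send_rows([
  [0,0,-0.05],
  [0,0,-0.2],
  [0,0,-0.5],
  [0,0,-0.8],
  [0,0,-1],
  [0,0,-1],
  [0,0,-1],
], turn=[0,0,0,0,0,0,0], jaw=[0.2,0.2,0.2,0.2,0.2,0.2,0.2])

```text
time: 24.35
position: [0.6003, 0.0819, 0.2829]
orientation: [-0.001, 0.08, 0.997, -0.0]
contact_force: [0.1, 0.8, -0.6]
finger_gap: 0.0296
```

send_rows([
  [0.4,0,-0.06],
  [0.55,-0.25,-0.06],
  [0.55,-0.6,-0.06],
  [0.55,-1,-0.06],
  [0.55,-1,-0.06],
], turn=[0,0,0,0,0], jaw=[0.2,0.2,0.2,0.2,0.2])

```text
time: 24.98
position: [0.4939, -0.0563, 0.2911]
orientation: [-0.002, 0.083, 0.997, -0.0]
contact_force: [0.5, 0.2, -0.3]
finger_gap: 0.0297
```

send_rows([
  [0,-0.35,0],
  [0,-0.7,0],
  [0,-1,0],
  [0,-1,0],
], turn=[0,0,0,0], jaw=[0.2,0.2,0.2,0.2])

```text
time: 25.48
position: [0.4706, -0.2025, 0.291]
orientation: [-0.002, 0.082, 0.997, 0.001]
contact_force: [0.0, 0.4, -0.5]
finger_gap: 0.0295
```

```bash
python3 -c "
from h import *
plan([.458,-.340,.29],80.8)
cv2.imwrite('pics/t6.png',cv2.resize(vision.get_image('top')[130:260,240:500,::-1],None,fx=3,fy=3))"
```

```text
t 25.48 pos [ 0.4706 -0.2025  0.291 ] jaw 80.6 off [-0.067 -0.918  0.005] turn -0.0011 F [ 0.02  0.44 -0.45] gap 0.0295
toolx [-0.987  0.163  0.004] tooly [0.163 0.987 0.001]
```

View pics/t6.png

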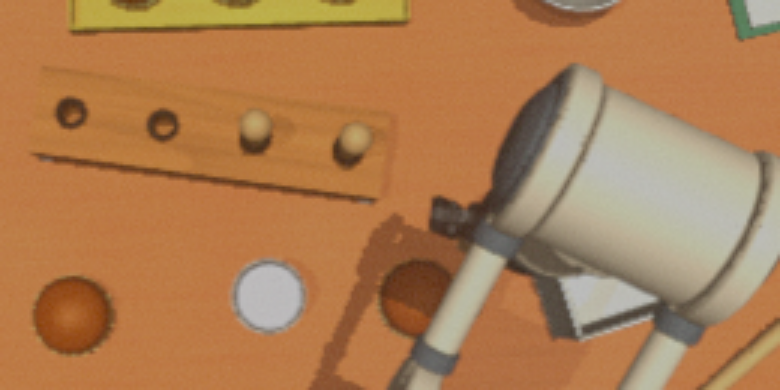

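Sockets a and b are empty, c and d are standing, and the cup and buns haven't moved. The arm hides the tub from above, so I'll check peg a's position there from picture s4.

send_rows([
  [0,-0.35,0],
  [-0.03,-0.7,0],
  [-0.06,-0.9,0],
  [-0.06,-0.9,0],
  [-0.06,-0.9,0],
], turn=[0,0,0,0,0], jaw=[0.2,0.2,0.2,0.2,0.2])

```text
time: 26.15
position: [0.4592, -0.3341, 0.2928]
orientation: [-0.0, 0.079, 0.997, 0.001]
contact_force: [0.1, 0.0, 0.1]
finger_gap: 0.0294
```

```bash
python3 -c "
from h import *
plan([.458,-.340,.14],80.8)
print(atz('scene',(100+72.5/2-.5,140+77.5/2-.5),.135))
cv2.imwrite('pics/s7.png',cv2.resize(vision.get_image('scene')[50:290,60:340,::-1],None,fx=2,fy=2))"
```

```text
t 26.15 pos [ 0.4592 -0.3341  0.2928] jaw 80.9 off [ 1.000e-03 -4.200e-02  1.019e+00] turn 0.0006 F [0.11 0.04 0.08] gap 0.0294
toolx [-0.987  0.158  0.001] tooly [0.158 0.987 0.001]
[ 0.47744465 -0.42422831  0.135     ]
```

View pics/s7.png

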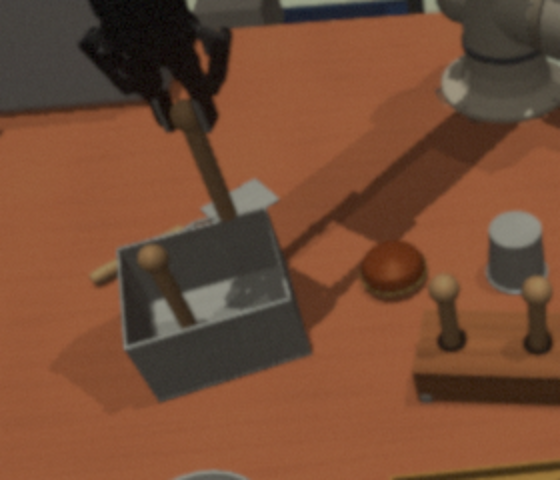

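Peg a stands upright in the tub at about (0.477, -0.424), and b hangs vertically over the free half. I'll lower b and release it.

send_rows([
  [0,-0.02,0.3],
  [0,-0.02,0.6],
  [0,-0.02,0.9],
  [0,-0.02,1],
  [0,-0.02,1],
  [0,-0.02,1],
], turn=[0,0,0,0,0,0], jaw=[0.2,0.2,0.2,0.2,0.2,0.2])

```text
time: 26.95
position: [0.4589, -0.3392, 0.1461]
orientation: [0.002, 0.08, 0.997, -0.001]
contact_force: [0.4, 0.2, 0.5]
finger_gap: 0.0295
```

send_rows([
  [0,0,0.06],
  [0,0,0.07],
  [0,0,0.07],
  [0,0,0.07],
  [0,0,0.07],
  [0,0,0.07],
  [0,0,-0.3],
  [0,0,-0.6],
  [0,0,-0.9],
  [0,0,-0.9],
], turn=[0,0,0,0,0,0,0,0,0,0], jaw=[0.2,0.2,0.2,0.6,0.6,0.6,0.6,0.6,0.6,0.6], grip_force=20)

```text
time: 28.2
position: [0.4588, -0.3395, 0.2838]
orientation: [0.004, 0.08, 0.997, -0.003]
contact_force: [-0.2, -0.0, -0.7]
finger_gap: 0.051
```

```bash
python3 -c "
from h import *
plan([.458,-.340,.28],80.8)
cv2.imwrite('pics/s8.png',cv2.resize(vision.get_image('scene')[100:280,90:450,::-1],None,fx=2.2,fy=2.2))"
```

```text
t 28.2 pos [ 0.4588 -0.3395  0.2838] jaw 80.8 off [ 0.005 -0.004  0.025] turn -0.0 F [-0.23 -0.02 -0.71] gap 0.051
toolx [-0.987  0.16  -0.008] tooly [ 0.16   0.987 -0.005]
```

View pics/s8.png

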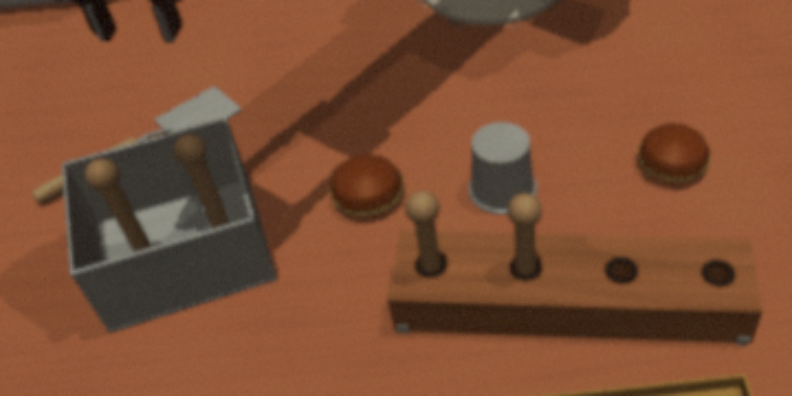

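Both loose pegs stand in the tub, with balls at (103,173) and (191,150). Balls c (525,209) and d (422,207) are where they started, and the cup and buns are in place. Handing in.

```bash
python3 -c "
from h import *
print(env.close_job())"
```

```text
the job is handed in; nothing more can be done
None
```

The job is handed in, at about 28 s on the robot's clock against the 72 s limit. I wiggled the four pegs in order from left to right.

| Peg | Feel (side force when wiggled) | Result |
|---|---|---|
| a | Loose: moved ±6 mm at under 2 N | Lifted into the steel container right after its wiggle |
| b | Loose: moved ±6 mm at under 2 N | Lifted into the container after c and d were tested |
| c | Firm: about 10 to 11 N at about 4 mm | Left standing, never pulled up |
| d | Firm: about 10 to 11 N at about 4 mm | Left standing, never pulled up |

- **Last picture:** it shows a and b standing in the container, and c and d in their sockets with their balls back at their starting positions. The cup and buns have not visibly moved, and the open gripper is clear of everything.
- **Checks that disagreed:** none failed. The wrist camera put the balls 2–3 mm from the first position estimate, and I corrected for that.
- **Not measured:** I judged peg a's looseness from its force before I had a firm peg to compare it with. The clear resistance of c and d later agreed with that. The lean angle of the loose pegs was inferred from the 6 mm of travel.

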